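Hang the drilled block on the bent bar

TASK

Pick up the wooden block that has a hole drilled through it, thread it onto the free end of the bent metal bar, and slide it along the bar and round the bend until it is fully home against the round shoulder at the stand; press it lightly (about 5 N) against the shoulder for a moment, then let go so that it hangs there. The bar is easily bent out of true: never let the block jam or wrench it (keep well under 10 N), so ease the block along by feel, and leave everything else on the bench where it is.

Things in the scene. Friction and masses are not known exactly. Their poses are not given: they have to be found in the camera images.
- block_center (a point): Centre of the loose beech block to be hung, about 40 to 85 g, standing upright on the bench: 24 mm (own x) by 30 mm (own y) by 80 mm tall (own z, up); this point is half-way up. A round 12 mm hole goes right through along its own x axis, 20 mm above this point; both ends are alike, so thread either. An undrilled twin stands on the bench too.
- block_hole (a point): Centre of that hole, on its axis and half-way through the block, with the block's own axes (x along the hole).
- stand: Wooden stand screwed to the bench, not movable: foot 110 x 90 mm, post 50 x 38 mm and 165 mm tall, both at own y below 5 mm. Origin at bench height, right under the point where the bar leaves the post's steel plate; z up. The bar runs level, its centre line 140 mm above the bench, first along own +y, then bending towards own -x. Only a low offcut lies under the bar.
- bar_tip (a point): Where the free end of the bar's centre line really is (its rounded end stands out 4 mm more). The bar's course between here and the straight part is known only nearly: feel the way. The bar stays as it is under a few newtons, but counts as spoilt if the block bears on it with 10 N (all its contacts added up).
- bar_home (a point): Centre of the shoulder's end face on the bar's centre line: a block that is home touches it, so that the hole's centre lies 12 mm from this point along the stand's +y. Axes as the stand.
- bar: The straight part, next to the stand, of a round 8 mm aluminium bar (stand's origin and axes). NOMINAL shape: along +y from (0, 0) to (0, 75) mm, a 60 degree bend of 75 mm radius (centre line) towards -x to (-37, 140), then 60 mm along (-0.866, 0.5) to the free end (-89, 170), all at z = 140. Bent by hand: beyond y = 75 it stays level but wanders sideways, its heading off by some 10 degrees, now and then 25.
- shoulder: The fixed round steel shoulder on the bar, 20 mm in diameter and 20 mm long, from the plate to y = 20 mm in the stand's frame, where its end face is the stop (origin and axes those of the stand).
- block: The drilled block as a whole; origin at the centre of its underside, axes as block_center.
- blank: Undrilled beech block, 24 x 30 x 80 mm, standing on the bench; a bystander. Origin at the centre of its underside.
- mug: White mug, bystander.
- glue: White glue bottle, 150 mm tall, bystander.
- hammer: Hammer lying on the bench, bystander.
- driver: Screwdriver lying on the bench, bystander.
- rule: Flat wooden rule, 200 mm long, 4 mm thick, lying on the bench, bystander.
- offcut: Dark wood offcut, 20 x 70 x 14 mm, lying under the bar, bystander.
- dowel: Short dowel, 16 mm thick and 90 mm long, lying on the bench, bystander.
Things that resemble listed ones, but are neither listed nor needed, are in the scene too. Leave any purple look-alike of the block alone.

How it is judged:
By the outcome, as a careful person would: the job done as asked, in the order asked, and still so for the second after the job is handed in, with the robot touching nothing.
It also fails if it takes over 72 s, if anything falls off the work surface, if the arm or the gripper's body presses on something with over 40 N, if the wrist force passes 120 N, or if a joint passes its speed limit or range.

ROBOT

A 6-joint arm with a two-finger parallel gripper is mounted at the origin on the work surface. World frame = base frame: x ahead of the robot, y to its left, z up, the work surface at z = 0. Lengths are in m, angles in rad, forces in N, time in s.
With the tool pointing down it reaches from about 0.4 to 0.825 m from the base axis. Payload 7 kg.
Tool frame: the origin (TCP) lies at the very end of the fingers, on their centre line; the grasp point (between the pads) lies 19 mm behind it (arm.pinch_z is the z of the grasp point in the tool frame, in m); z points along the fingers, y is the direction in which the jaws open and shut (so a half turn about z gives the same grasp; the last joint's range is limited). The gripper opens to 88 mm and grips with 3 to 60 N. Pads are 19 mm wide; open, the fingers measure 130 mm over their backs; the gripper's body (78 mm by 193 mm) begins 47 mm behind the grasp point.
Start: joints at [-1.025, 0.359, 0.012, 0, -1.224, -0.288], TCP at [0.172, -0.653, 0.195] pointing down, gripper open.
Joint ranges: [-3.07, 3.07], [-1.43, 2.12], [-1.02, 1.25], [-3.03, 1.67], [-3.05, -0], [-3.03, 3.03]. Speed limits (rad/s): [2.39, 2.39, 3.01, 3.14, 3.14, 3.14].

INTERFACE

Orientations are given as [roll, pitch, yaw] about the fixed x, y, z axes, in that order (R = Rz(yaw) Ry(pitch) Rx(roll)).
In Python, from station import arm gives the robot as it stands.
- The arm moves only by the tool drive_tool, never from a script. Its argument "targets" is a list of rows, each a list of 6 numbers: the shift along the world's x, y, z in units of 0.04 m (1.0 is 0.04 m), then the turn, a rotation vector about the world's x, y, z in units of 6 degrees (1.0 is 6 degrees). In form: [[x, y, z, wx, wy, wz], ...]. A call has 1 to 5 rows; each row shifts and turns the commanded pose from where the row before left it; what a row does not reach is not made up. A row lasts 1/8 s, in which the tool goes at most 62.5 mm and 10.7 degrees, less where a joint would pass 70% of its speed; a pose out of reach is approached as far as the arm can. A call with a number of a shift or a turn outside -1 to 1 is refused whole. A call with a gripper value outside its range is refused whole. "claw" is the opening, from 0 (shut) to 1 (fully open), set as the call begins (left out, the last holds). The fingers move at their own pace and stop on an object; "newtons" is the grip in N (left out, the last holds). Time passes only in rows, so rows that do not move let the fingers close. It gives the time, the measured TCP pose, the force and the opening at its end, in the units of the state.
- arm.get_state(): the state, without advancing time (a new reading comes with each control period).
- arm.grab_frame(name): name is "scene" or "top"; returns (picture, depth): 420x560x3 uint8, red, green, blue; 420x560 float32, m along the optical axis (not along the pixel's ray), 0 where there is no reading.
- arm.get_calibration(name): a dict with "mtx" (3x3 intrinsics, pixels), "dist_coeffs" ([k1, k2, p1, p2, k3] as OpenCV has them; the pictures are not rectified), "origin" and "rotation" of the camera in the world. Camera axes: x right, y up, looking along -z (the intrinsics and any distortion apply to the point x, -y, -z); pixel columns grow to the right and rows downward; lengths in m; the calibration is good to about 2 mm. A picture is of the moment at which its call begins. get_calibration takes no time and is no camera call.
- arm.job_done(): hands the job in, once; it reports no verdict.
Trained networks look in the newest picture that a camera, given by its name, has taken for a name from the list of things; names that differ only in an ending like _2 or _b are one class to them, and where a whole thing is asked for, a point or a joint stands for the part that bears it (a point fixed in the world has none). Each returns a list of dicts, best first, with "score" (0 to 1); they miss things now and then, are a little off and sometimes report something else, mostly with a low value. They report only what shows in the picture. A call takes as long as a camera call. They do not tell look-alikes from the thing itself.
- arm.search_frame(target, camera): "point" ([x, y, z] in m, in the coordinates of the camera as it stood for that picture, good to about 4 mm: the middle of the surface that is visible of it).
- arm.cut_out(target, camera): "pixels" (420x560 bool, what is visible of it).
- arm.landmark_of(target, camera): "point" ([x, y, z] in m, in the coordinates of the camera as it stood for that picture, good to about 4 mm: a listed point, or the origin of a listed thing).
The state is a dict: "t": time; "q": joint angles; "qd": joint speeds; "joint_efforts": joint torques, N m; "eef_pos": TCP position; "ee_rot": TCP orientation; "force": force on the tool from outside, world axes, zero at the start; "moment": the same for the moment, N m; "width": finger opening in m.
Only numpy, scipy, OpenCV 4.12 (cv2) and the standard library are available. Lean on these libraries where they do the work, as an engineer would, in place of code of your own. Each camera call takes 0.05 s, during which the arm holds its last target. There are 200 camera calls.

## Working session

There is one attempt and no reset: what is moved stays moved. The work goes in short steps, Python scripts to look and compute and a tool call to move; the robot and the scene stay as the last step left them, time stands still between calls to the robot, and variables do not carry over. Pictures are saved under pics/ and viewed, about 8 in all and at most 12, crops included, and the job is handed in when it is done.

Besides the shell and the picture viewer there is one more tool, called after "Emit:" as a command line: name --pt "numbers of a row" for each row, then --argument value for the rest. drive_tool: Moves the arm, as the interface text tells. Shifts and turns lie within -1 to 1; 1 stands for 0.04 m of shift or 6 degrees of turn. Its arguments: {"type":"object","properties":{"targets":{"type":"array"},"claw":{"type":"number"},"newtons":{"type":"number"}},"required":["targets"]}

```bash
mkdir -p pics; ls
cat > h.py <<'E'
import numpy as np, cv2
from station import arm
def save(n,im): cv2.imwrite('pics/'+n+'.png',cv2.cvtColor(im,cv2.COLOR_RGB2BGR))
def w(cam,p):
    c=arm.get_calibration(cam); return np.array(c['origin'])+np.array(c['rotation'])@np.array(p)
def pix(cam,uv,d):
    c=arm.get_calibration(cam); uv=np.asarray(uv,float).reshape(-1,1,2)
    n=cv2.undistortPoints(uv,np.array(c['mtx']),np.array(c['dist_coeffs'])).reshape(-1,2)
    d=np.asarray(d).reshape(-1,1)
    P=np.hstack([n[:,:1]*d,-n[:,1:]*d,-d]); return np.array(c['origin'])+P@np.array(c['rotation']).T
def proj(cam,P):
    c=arm.get_calibration(cam); p=(np.atleast_2d(P)-np.array(c['origin']))@np.array(c['rotation'])
    p=p*[1,-1,-1]; return cv2.projectPoints(p.reshape(-1,1,3),np.zeros(3),np.zeros(3),np.array(c['mtx']),np.array(c['dist_coeffs']))[0].reshape(-1,2)
E
python3 - <<'E'
from h import *
np.set_printoptions(precision=4,suppress=True)
for c in('scene','top'):
    im,d=arm.grab_frame(c); save(c+'1',im); np.savez(c+'1',im=im,d=d)
    k=arm.get_calibration(c); print(c,k['origin'],np.array(k['rotation']).tolist())
    for n in('block_center','block_hole','block','blank','stand','bar_tip','bar_home','shoulder'):
        for r in arm.landmark_of(n,c)[:4]: print(n,round(r['score'],2),w(c,r['point']),proj(c,w(c,r['point']))[0])
print(arm.get_state(),arm.pinch_z)
E
```

```text
pics
scene [ 1.1598 -0.0253  1.1173] [0.521100995364186, 0.013750040071740965, 1.4259811218147163]
block_center 0.65 [-0.5368 -1.7219 -0.5793] [-113.699   595.6785]
block_center 0.52 [-0.4677 -1.6528 -0.5101] [-113.699   595.6785]
block_hole 0.76 [-0.5017 -1.6868 -0.5441] [-113.699   595.6785]
block_hole 0.74 [-0.4396 -1.6247 -0.4821] [-113.699   595.6785]
block_hole 0.46 [-0.5219 -1.707  -0.5643] [-113.699   595.6785]
block 0.64 [-0.5214 -1.7065 -0.5639] [-113.699   595.6785]
block 0.55 [-0.5778 -1.7629 -0.6202] [-113.699   595.6785]
blank 0.7 [-0.6434 -1.8285 -0.6858] [-113.699   595.6785]
blank 0.44 [-0.7014 -1.8865 -0.7439] [-113.699   595.6785]
stand 0.83 [-0.7045 -1.8896 -0.747 ] [-113.699   595.6785]
bar_tip 0.56 [-0.4955 -1.6806 -0.538 ] [-113.699   595.6785]
bar_home 0.95 [-0.5096 -1.6947 -0.552 ] [-113.699   595.6785]
top [0.4672 0.0321 1.3551] [0.08731799534052564, -0.009326806213646899, -1.5840064704690828]
block_center 0.51 [2.5364 2.1013 3.4243] [-124.3877  613.4211]
block_center 0.51 [2.5263 2.0912 3.4142] [-124.3877  613.4211]
block_hole 0.71 [2.5091 2.074  3.397 ] [-
[... 353 characters left out ...]
  613.4211]
stand 0.74 [2.6041 2.1691 3.492 ] [-124.3877  613.4211]
bar_home 0.65 [2.4186 1.9836 3.3065] [-124.3877  613.4211]
shoulder 0.54 [2.5054 2.0704 3.3933] [-124.3877  613.4211]
shoulder 0.42 [2.6395 2.2044 3.5274] [-124.3877  613.4211]
{'t': 0.9, 'q': array([-1.0249,  0.3586,  0.0119, -0.    , -1.2241, -0.2881]), 'qd': array([ 0.0015,  0.0001, -0.0007,  0.0017,  0.0008,  0.0005]), 'joint_efforts': array([  0.0005, -58.2359,  29.33  ,   7.0024,   0.0124,  -0.    ]), 'eef_pos': array([ 0.1721, -0.6527,  0.1946]), 'ee_rot': array([-3.1416,  0.    , -2.8838]), 'force': array([-0.2835,  0.1019,  0.7087]), 'moment': array([ 0.0078, -0.0322, -0.0104]), 'width': 0.08775364383294948} -0.0188
```

Rotation is a roll/pitch/yaw triple, so I'll fix the helper and rerun.

```bash
cat > h.py <<'E'
import numpy as np, cv2
from scipy.spatial.transform import Rotation as Ro
from station import arm
np.set_printoptions(precision=4,suppress=True)
def save(n,im): cv2.imwrite('pics/'+n+'.png',cv2.cvtColor(np.ascontiguousarray(im),cv2.COLOR_RGB2BGR))
def cal(cam):
    c=arm.get_calibration(cam); return np.array(c['origin']),Ro.from_euler('xyz',c['rotation']).as_matrix(),np.array(c['mtx']),np.array(c['dist_coeffs'])
def w(cam,p):
    o,R,_,_=cal(cam); return o+R@np.array(p)
def pix(cam,uv,d):
    o,R,K,D=cal(cam); n=cv2.undistortPoints(np.asarray(uv,float).reshape(-1,1,2),K,D).reshape(-1,2)
    d=np.asarray(d).reshape(-1,1)
    return o+np.hstack([n[:,:1]*d,-n[:,1:]*d,-d])@R.T
def pixz(cam,uv,z):  # ray meets height z
    o=cal(cam)[0]; P=pix(cam,uv,np.ones(len(np.asarray(uv).reshape(-1,2)))); r=P-o
    return o+r*((z-o[2])/r[:,2:])
def proj(cam,P):
    o,R,K,D=cal(cam); p=((np.atleast_2d(P)-o)@R)*[1,-1,-1]
    return cv2.projectPoints(p.reshape(-1,1,3),np.zeros(3),np.zeros(3),K,D)[0].reshape(-1,2)
E
python3 - <<'E'
from h import *
for c in('scene','top'):
    for n in('block_center','block_hole','block','blank','stand','bar_tip','bar_home','shoulder'):
        for r in arm.landmark_of(n,c)[:4]: P=w(c,r['point']);print(c,n,round(r['score'],2),P,proj(c,P)[0])
a=np.load('scene1.npz')['im'];b=np.load('top1.npz')['im']
save('both',cv2.resize(np.vstack([a,b]),(800,1200))[:600]); save('top_big',cv2.resize(b,(800,600)))
E
```

```text
scene block_center 0.65 [0.5428 0.2401 0.0357] [343.5901 200.6243]
scene block_center 0.52 [0.6163 0.2495 0.0427] [353.822  223.3045]
scene block_hole 0.76 [0.5457 0.2361 0.0637] [343.5453 196.1701]
scene block_hole 0.74 [0.6219 0.2483 0.0623] [354.9026 221.5932]
scene block_hole 0.46 [ 0.6164  0.2495 -0.0012] [351.5661 231.3326]
scene block 0.64 [ 0.6181  0.2519 -0.0027] [352.516  232.0094]
scene block 0.55 [0.5464 0.2407 0.0002] [342.5685 208.5689]
scene blank 0.7 [0.4681 0.2139 0.0051] [327.0441 184.5779]
scene blank 0.44 [ 0.6026 -0.1559  0.0037] [195.9527 246.9279]
scene stand 0.83 [ 0.6068 -0.1572 -0.001 ] [195.8423 249.2791]
scene bar_tip 0.56 [0.5476 0.0253 0.1411] [261.2517 191.3397]
scene bar_home 0.95 [ 0.6093 -0.1315  0.1462] [197.3993 221.4652]
top block_center 0.51 [0.6169 0.2516 0.0414] [194.2572 204.3364]
top block_center 0.51 [0.5474 0.2375 0.0431] [198.9189 227.8731]
top block_hole 0.71 [0.6222 0.2513 0.0591] [193.3489 201.8477]
top block_hole 0.59 [0.5456 0.2371 0.0634] [197.9475 228.1075]
top block_hole 0.59 [ 0.6062 -0.1581 -0.0041] [331.5548 207.8686]
top block 0.48 [ 0.549   0.2397 -0.0061] [200.7249 228.3413]
top block 0.46 [ 0.6231  0.2527 -0.0011] [196.2232 203.8852]
top blank 0.5 [ 0.4704  0.2147 -0.0011] [208.7935 254.2633]
top stand 0.95 [ 0.604  -0.1577 -0.0071] [331.3064 208.7036]
top stand 0.74 [ 0.6236  0.2497 -0.0009] [197.2038 203.6859]
top bar_home 0.65 [ 0.6117 -0.1412  0.1414] [332.6383 200.3875]
top shoulder 0.54 [0.62   0.2521 0.0612] [192.9311 202.5154]
top shoulder 0.42 [ 0.6073 -0.1579  0.0021] [331.7798 207.3076]
```

View pics/both.png

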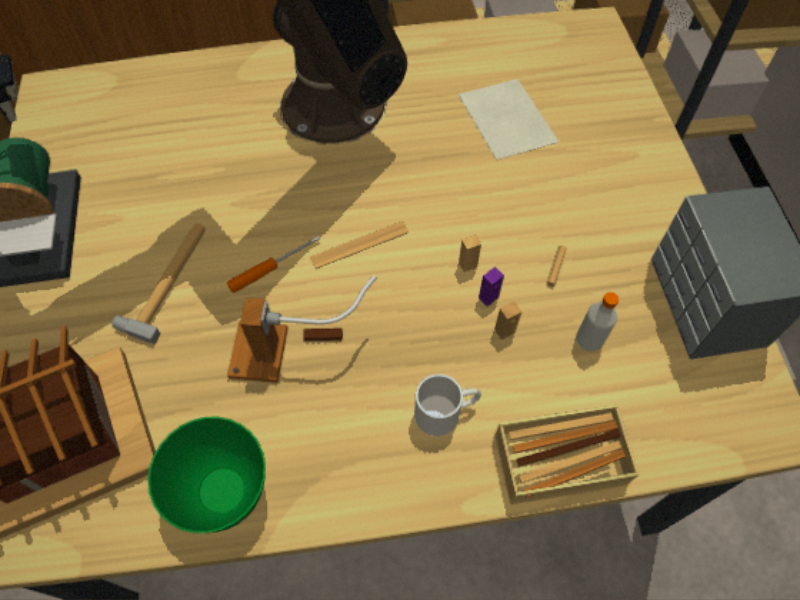

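View pics/top_big.png

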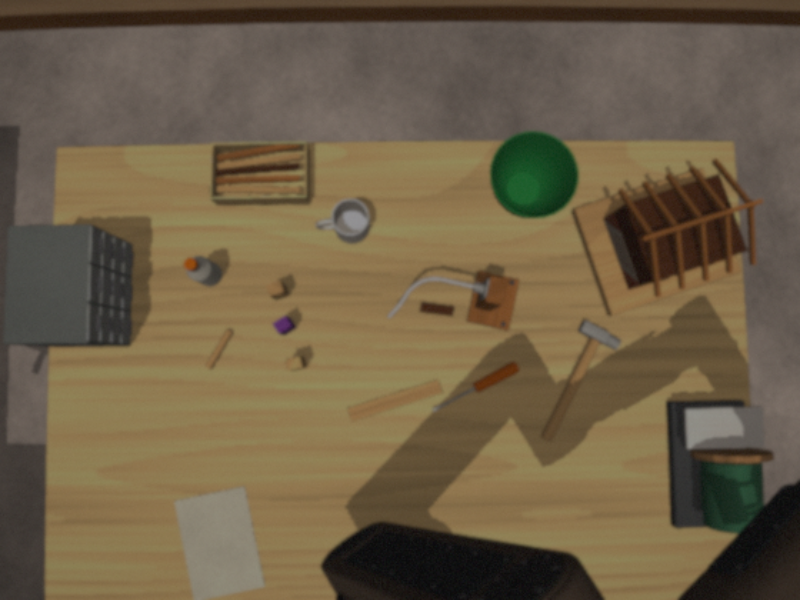

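Candidates in the scene view (scaled 800x600): a tan block at (470,252), a purple look-alike at (491,286) and a tan block at (508,320). One tan block is the blank, so I'll crop close to find the hole. The bar runs from the stand at (265,318) to its tip near (376,278).

Run:
```python
from h import *
ims=[arm.grab_frame('scene') for _ in range(3)]
im=np.mean([i[0] for i in ims],0).astype(np.uint8)
a=cv2.resize(im[155:245,310:375],None,fx=6.6,fy=6.6,interpolation=cv2.INTER_CUBIC)
tm=np.mean([arm.grab_frame('top')[0] for _ in range(3)],0).astype(np.uint8)
b=cv2.resize(tm[185:265,180:225],None,fx=7.4,fy=7.4,interpolation=cv2.INTER_CUBIC)
h=min(a.shape[0],b.shape[0]); save('crop1',np.hstack([a[:h],b[:h]]))
```

```text
(no output)
```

View pics/crop1.png

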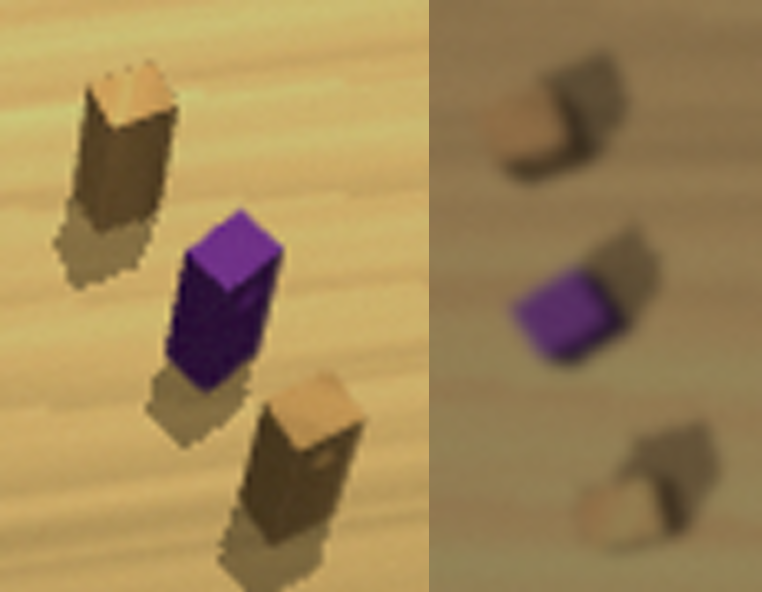

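The tan block at (508,320) shows the drilled hole on its right face, at crop (325,458); the far tan one at (470,252) is plain and the middle one purple. Next I'll get the block's yaw and the bar's course.

Run:
```python
from h import *
uv=np.array([(265,405),(325,370),(365,420),(303,450)])/6.6+[310,155]
P=pixz('scene',uv,0.08); print('corners',P[:,:2]); print('mean',P.mean(0),'edges',np.linalg.norm(np.roll(P,-1,0)-P,axis=1))
e=np.roll(P,-1,0)-P; print(np.degrees(np.arctan2(e[:,1],e[:,0])))
print('hole mark', pixz('scene',np.array([[325,458]])/6.6+[310,155],0.06))
V,U=np.mgrid[0:420,0:560]; 
for c in('scene','top'):
    d=np.median([arm.grab_frame(c)[1] for _ in range(5)],0)
    W=pix(c,np.stack([U.ravel(),V.ravel()],1),d.ravel()); W[d.ravel()==0]=-9
    m=(abs(W[:,0]-.618)<.05)&(abs(W[:,1]-.25)<.04)&(W[:,2]>.072)&(W[:,2]<.09)
    print(c,'blocktop',m.sum(),W[m].mean(0)); r=cv2.minAreaRect((W[m][:,:2]*1000).astype(np.float32)); print(r)
    m=(abs(W[:,2]-.142)<.02)&(W[:,0]>.45)&(W[:,0]<.68)&(W[:,1]>-.15)&(W[:,1]<.08)
    B=W[m]; B=B[np.argsort(B[:,1])]; print('bar',len(B),B[:,2].mean())
    for y in np.arange(-.15,.06,.01):
        q=B[(B[:,1]>=y)&(B[:,1]<y+.01)]
        if len(q):print(round(y,3),len(q),q.mean(0),q[:,0].min(),q[:,0].max())
    mp=(abs(W[:,2]-.165)<.012)&(abs(W[:,0]-.6)<.08)&(abs(W[:,1]+.17)<.07)
    print('post top',mp.sum(),cv2.minAreaRect((W[mp][:,:2]*1000).astype(np.float32)))
```

```text
corners [[0.6148 0.2354]
 [0.6035 0.2612]
 [0.6267 0.271 ]
 [0.6356 0.2451]]
mean [0.6202 0.2532 0.08  ] edges [0.0281 0.0252 0.0273 0.023 ]
[ 113.6472   22.8379  -71.0835 -155.045 ]
hole mark [[0.6301 0.2578 0.06  ]]
scene blocktop 130 [0.6204 0.2518 0.0797]
((619.135498046875, 252.33761596679688), (24.451007843017578, 31.363637924194336), 20.191314697265625)
bar 327 0.14381875108898598
-0.15 38 [ 0.6117 -0.1449  0.147 ] 0.6017537648932633 0.6186342116145737
-0.14 24 [ 0.6107 -0.1363  0.1447] 0.6017343315774161 0.6171387790040811
-0.13 16 [ 0.6138 -0.1251  0.1427] 0.6097952885066683 0.6175276084876267
-0.12 16 [ 0.6164 -0.1155  0.1433] 0.6110741489693454 0.6194302909127077
-0.11 13 [ 0.6185 -0.1049  0.1437] 0.615179196804763 0.6215770105699592
-0.1 17 [ 0.6212 -0.0952  0.1427] 0.6165553843368216 0.624605345218063
-0.09 16 [ 0.6235 -0.0854  0.1436] 0.6176157105054407 0.6269620222903481
-0.08 12 [ 0.6257 -0.075   0.1433] 0.6224197307272289 0.6277807894598358
-0.07 14 [ 0.6275 -0.0651  0.1434] 0.6246272446108118 0.6297743568877414
-0.06 16 [ 0.6259 -0.055   0.1432] 0.6203589481153496 0
[... 1579 characters left out ...]
99998562287759
-0.05 12 [ 0.6253 -0.0456  0.1434] 0.6217560478209785 0.6301067838694524
-0.04 13 [ 0.621  -0.0345  0.1434] 0.6164361887020626 0.6250954104416773
-0.03 12 [ 0.6153 -0.025   0.1434] 0.6084551837181111 0.6222684301516584
-0.02 18 [ 0.6067 -0.0149  0.1437] 0.5978321051853427 0.6144979343384381
-0.01 22 [ 0.5923 -0.0043  0.144 ] 0.5789328913013139 0.6062006858999729
0.0 14 [0.5786 0.0052 0.1441] 0.5706710213676927 0.5868743601666467
0.01 17 [0.5675 0.0152 0.1438] 0.5576438648270129 0.5762597225625888
0.02 12 [0.5589 0.0241 0.1442] 0.5546419878237331 0.5654779217205852
post top 267 ((602.3909301757812, -173.42788696289062), (39.64717483520508, 50.32713317871094), 77.82447814941406)
```

The block centre is near (0.620, 0.2515), with the hole axis at about 21.5° in world. Both cameras agree on the bar to about 0.5 mm. I'll set out, turning the tool so that yaw goes up to about 21.5°.

Emit:
drive_tool --pt "0.4 0.8 0.2 0 0 1" --pt "0.4 0.8 0.2 0 0 1" --pt "0.4 0.8 0.2 0 0 1" --pt "0.4 0.8 0.2 0 0 1" --pt "0.4 0.8 0.2 0 0 1" --claw 0.75

```text
t: 3.12
eef_pos: [0.2525, -0.4917, 0.2349]
ee_rot: [-3.141, -0.0, -2.357]
force: [0.4, -0.4, 0.0]
width: 0.0656
```

Emit:
drive_tool --pt "0.4 0.8 0 0 0 1" --pt "0.4 0.8 0 0 0 1" --pt "0.4 0.8 0 0 0 1" --pt "0.4 0.8 0 0 0 1" --pt "0.4 0.8 0 0 0 1"

```text
t: 3.75
eef_pos: [0.3325, -0.3317, 0.2348]
ee_rot: [-3.141, -0.0, -1.833]
force: [1.3, 0.5, -0.3]
width: 0.0655
```

Emit:
drive_tool --pt "0.4 0.8 0 0 0 1" --pt "0.4 0.8 0 0 0 1" --pt "0.4 0.8 0 0 0 1" --pt "0.4 0.8 0 0 0 1" --pt "0.4 0.8 0 0 0 1"

```text
t: 4.38
eef_pos: [0.4125, -0.1716, 0.2349]
ee_rot: [-3.141, -0.0, -1.309]
force: [-0.3, -0.5, 0.9]
width: 0.0657
```

Run:
```python
from h import *
s=arm.get_state(); print(s['t'],s['q'],s['eef_pos'],np.degrees(s['ee_rot']))
b=np.load('top1.npz'); d=b['d']; V,U=np.mgrid[0:420,0:560]
W=pix('top',np.stack([U.ravel(),V.ravel()],1),d.ravel())
m=(d.ravel()>0)&(W[:,2]>.095)&(abs(W[:,0]-.6)<.2)&(W[:,1]>.15)&(W[:,1]<.45)
print(W[m].min(0),W[m].max(0),m.sum())
```

```text
4.375 [ 0.0496 -0.0565 -0.3963  0.     -1.2301  0.2117] [ 0.4125 -0.1716  0.2349] [-179.9541   -0.0117  -75.0255]
[0.6365 0.376  0.095 ] [0.6852 0.4229 0.1583] 250
```

Emit:
drive_tool --pt "0.324 0.661 0 0 0 1" --pt "0.324 0.661 0 0 0 1" --pt "0.324 0.661 0 0 0 1" --pt "0.324 0.661 0 0 0 1" --pt "0.324 0.661 0 0 0 1"

```text
t: 5.0
eef_pos: [0.4773, -0.0395, 0.2348]
ee_rot: [-3.141, -0.0, -0.786]
force: [0.3, -0.6, 0.3]
width: 0.0653
```

Emit:
drive_tool --pt "0.324 0.661 0 0 0 1" --pt "0.324 0.661 0 0 0 1" --pt "0.324 0.661 0 0 0 1" --pt "0.324 0.661 0 0 0 1" --pt "0.324 0.661 0 0 0 1"

```text
t: 5.62
eef_pos: [0.542, 0.0927, 0.2347]
ee_rot: [-3.141, -0.0, -0.262]
force: [0.1, -0.1, -0.3]
width: 0.0655
```

Emit:
drive_tool --pt "0.324 0.661 0 0 0 1" --pt "0.324 0.661 0 0 0 1" --pt "0.324 0.661 0 0 0 1" --pt "0.324 0.661 0 0 0 1" --pt "0.324 0.661 0 0 0 1"

```text
t: 6.25
eef_pos: [0.6068, 0.2248, 0.2346]
ee_rot: [3.142, -0.0, 0.261]
force: [-0.2, -0.2, -0.1]
width: 0.066
```

Emit:
drive_tool --pt "0.33 0.66 0 0 0 1" --pt "0 0 0 0 0 0.1" --pt "0 0 -0.8 0 0 0" --pt "0 0 -0.8 0 0 0" --pt "0 0 -0.8 0 0 0"

```text
t: 6.88
eef_pos: [0.6194, 0.2497, 0.138]
ee_rot: [-3.141, -0.0, 0.372]
force: [1.0, 0.2, -0.3]
width: 0.0658
```

Emit:
drive_tool --pt "0.01 0.04 -0.8 0 0 0" --pt "0 0 -0.8 0 0 0" --pt "0 0 -0.5 0 0 0" --pt "0 0 -0.32 0 0 0" --pt "0 0 0 0 0 0"

```text
t: 7.5
eef_pos: [0.6196, 0.2513, 0.0412]
ee_rot: [3.141, 0.001, 0.372]
force: [-0.7, -0.4, 0.4]
width: 0.0659
```

Emit:
drive_tool --pt "0 0 0 0 0 0" --pt "0 0 0 0 0 0" --pt "0 0 0 0 0 0" --pt "0 0 0 0 0 0" --pt "0 0 0 0 0 0" --claw 0 --newtons 20

```text
t: 8.12
eef_pos: [0.6202, 0.252, 0.042]
ee_rot: [3.142, -0.0, 0.373]
force: [-0.4, -1.2, 1.4]
width: 0.0297
```

Emit:
drive_tool --pt "0 0 0.3 0 0 0" --pt "0 0 0.7 0 0 0" --pt "0 0 1 0 0 0" --pt "0 0 1 0 0 0" --pt "0 0 0 0 0 0"

```text
t: 8.75
eef_pos: [0.6222, 0.2531, 0.1669]
ee_rot: [-3.14, -0.008, 0.373]
force: [0.2, -0.3, -0.6]
width: 0.03
```

```bash
cat > bar.py <<'E'
from h import *
from scipy.interpolate import make_splrep, splprep, splev
V,U=np.mgrid[0:420,0:560]; UV=np.stack([U.ravel(),V.ravel()],1)
ctrl={}
for c in('scene','top'):
    d=np.median([arm.grab_frame(c)[1] for _ in range(7)],0); W=pix(c,UV,d.ravel()); W[d.ravel()==0]=-9
    m=(abs(W[:,2]-.1425)<.008)&(W[:,0]>.5)&(W[:,0]<.68)&(W[:,1]>-.128)&(W[:,1]<.06)
    B=W[m][:,:2]
    # ordering parameter: angle about a centre inside the bend
    C=np.array([.555,-.065]); 
    def t(P): return np.arctan2(P[:,1]-C[1],P[:,0]-C[0])
    a=t(B); r=np.linalg.norm(B-C,axis=1); co=np.polyfit(a,r,6)
    for _ in range(3):
        e=r-np.polyval(co,a); k=abs(e)<.006; co=np.polyfit(a[k],r[k],6)
    al=np.linspace(a[k].min(),np.sort(a[k])[-3],15); q=np.polyval(co,al)[:,None]*np.stack([np.cos(al),np.sin(al)],1)+C
    h=np.degrees(np.arctan2(*(q[:-1]-q[1:]).T[::-1]))
    ctrl[c]=q; print(c,k.sum(),'rms',(r-np.polyval(co,a))[k].std()); print(np.c_[q[1:],h])
    print('end pts',B[np.argsort(-a)[:6]])
E
python3 bar.py
python3 - <<'E'
from h import *
print(arm.get_state()['eef_pos'])
for c in('scene','top'):
    arm.grab_frame(c)
    for n in('bar_tip','bar_home','stand'):
        print(c,n,[(round(r['score'],2),w(c,r['point'])) for r in arm.landmark_of(n,c)[:2]])
E
```

```text
scene 261 rms 0.002245088675488513
[[   0.6169   -0.1132 -109.4741]
 [   0.6204   -0.0998 -104.5997]
 [   0.6232   -0.0874 -102.9544]
 [   0.6256   -0.0753 -100.9005]
 [   0.6268   -0.063   -95.679 ]
 [   0.6261   -0.0506  -86.6934]
 [   0.6228   -0.0385  -74.8722]
 [   0.6169   -0.0274  -61.8409]
 [   0.6088   -0.018   -49.5503]
 [   0.5994   -0.0101  -40.0661]
 [   0.5895   -0.003   -35.2829]
 [   0.5792    0.0044  -35.865 ]
 [   0.5679    0.0136  -39.163 ]
 [   0.5541    0.0253  -40.2873]]
end pts [[0.553  0.0216]
 [0.554  0.0263]
 [0.5542 0.0239]
 [0.556  0.0213]
 [0.5567 0.026 ]
 [0.557  0.0236]]
top 204 rms 0.0024685404038156987
[[   0.6167   -0.113  -108.3488]
 [   0.6201   -0.0997 -104.6598]
 [   0.6231   -0.0874 -103.7768]
 [   0.6257   -0.0754 -101.9959]
 [   0.6271   -0.0631  -96.6948]
 [   0.6266   -0.0507  -87.5053]
 [   0.6234   -0.0385  -75.4829]
 [   0.6176   -0.0274  -62.2907]
 [   0.6095   -0.0178  -49.88  ]
 [   0.6002   -0.0099  -40.3105]
 [   0.5902   -0.0028  -35.4956]
 [   0.5799    0.0048  -36.1756]
 [   0.5687    0.0141  -39.7574]
 [   0.5549    0.0262  -41.2598]]
end pts [[0.5547 0.0246]
 [0.5547 0.0219]
 [0.5549 0.0273]
 [0.5573 0.0272]
 [0.5573 0.0246]
 [0.5574 0.0219]]
[0.62   0.2519 0.1616]
scene bar_tip [(0.57, array([0.5493, 0.0236, 0.144 ]))]
scene bar_home [(0.89, array([ 0.6111, -0.1364,  0.1443]))]
scene stand [(0.86, array([ 0.6063, -0.1562,  0.0002]))]
top bar_tip [(0.56, array([0.5628, 0.023 , 0.1382]))]
top bar_home [(0.84, array([ 0.6115, -0.141 ,  0.1396]))]
top stand []
```

Emit:
drive_tool --pt "-0.231 -0.509 0 0 0 -1" --pt "-0.231 -0.509 0 0 0 -1" --pt "-0.231 -0.509 0 0 0 -1" --pt "-0.231 -0.509 0 0 0 -1" --pt "-0.231 -0.509 0 0 0 -1"

```text
t: 10.48
eef_pos: [0.5736, 0.1495, 0.1619]
ee_rot: [-3.141, -0.0, -0.154]
force: [0.8, 0.1, -1.1]
width: 0.0296
```

Emit:
drive_tool --pt "-0.231 -0.509 0 0 0 -1" --pt "-0.231 -0.509 0 0 0 -1" --pt "-0.231 -0.509 0 0 0 -1" --pt "-0.231 -0.509 0 0 0 -1" --pt "-0.231 -0.509 0 0 0 -1"

```text
t: 11.1
eef_pos: [0.5274, 0.0477, 0.162]
ee_rot: [-3.141, -0.0, -0.678]
force: [0.7, -0.1, -1.0]
width: 0.0294
```

Emit:
drive_tool --pt "0 0 -0.25 0 0 -0.2" --pt "0 0 -0.4 0 0 0" --pt "0 0 -0.37 0 0 0" --pt "0 0 0 0 0 0" --pt "0 0 0 0 0 0"

```text
t: 11.72
eef_pos: [0.5279, 0.0486, 0.1209]
ee_rot: [3.141, -0.0, -0.694]
force: [0.7, 0.0, 0.3]
width: 0.0294
```

Run:
```python
from h import *
print({k:arm.get_state()[k] for k in('t','eef_pos','ee_rot','force','moment')})
f=[arm.grab_frame('scene') for _ in range(5)]
im=np.mean([x[0] for x in f],0).astype(np.uint8); d=np.median([x[1] for x in f],0)
np.savez('pre',im=im,d=d)
c=proj('scene',[.54,.04,.13])[0].astype(int); print(c)
save('pre',cv2.resize(im[c[1]-35:c[1]+40,c[0]-50:c[0]+50],None,fx=8,fy=8,interpolation=cv2.INTER_CUBIC))
for n in('block_hole','block_center','block'):
    print(n,[(round(r['score'],2),w('scene',r['point'])) for r in arm.landmark_of(n,'scene')[:4]])
```

```text
{'t': 11.725, 'eef_pos': array([0.5279, 0.0486, 0.1209]), 'ee_rot': array([ 3.1412, -0.0001, -0.6944]), 'force': array([0.7433, 0.0497, 0.2837]), 'moment': array([0.0288, 0.1091, 0.0008])}
[266 190]
block_hole [(0.79, array([0.527 , 0.0475, 0.1424])), (0.73, array([0.5247, 0.0479, 0.0794])), (0.66, array([0.5415, 0.2358, 0.0648])), (0.62, array([ 0.6569,  0.4027, -0.0013]))]
block_center [(0.89, array([0.5422, 0.2377, 0.0368])), (0.84, array([0.5215, 0.049 , 0.1222]))]
block [(0.78, array([ 0.5432,  0.2419, -0.0007])), (0.68, array([0.5248, 0.0508, 0.08  ])), (0.44, array([0.4669, 0.2138, 0.0032]))]
```

View pics/pre.png

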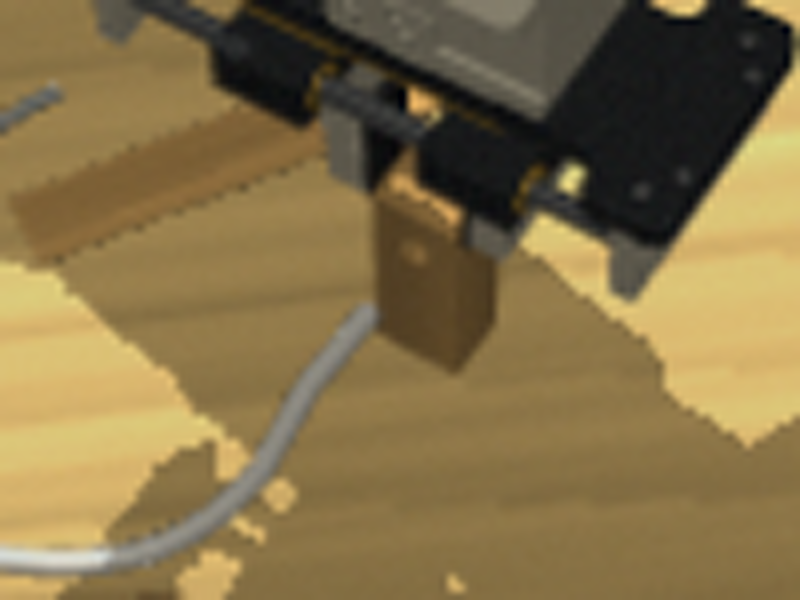

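The crop shows the held block upright with its hole face toward the bar (hole near (413,252)), and the bar tip just short of it near (372,312). Next I'll check the in-hand lateral offset from depth, in the tool frame.

Run:
```python
from h import *
s=arm.get_state(); o=s['eef_pos']; y=s['ee_rot'][2]; ax=np.array([np.cos(y),np.sin(y),0]); la=np.array([-np.sin(y),np.cos(y),0])
V,U=np.mgrid[0:420,0:560]; UV=np.stack([U.ravel(),V.ravel()],1)
d=np.load('pre.npz')['d']; 
for c,d in(('scene',d),('top',np.median([arm.grab_frame('top')[1] for _ in range(5)],0))):
    W=pix(c,UV,d.ravel()); q=W-o; L=np.c_[q@ax,q@la,W[:,2]]; L=L[d.ravel()>0]
    m=(abs(L[:,0])<.03)&(abs(L[:,1])<.03)&(L[:,2]>.075)&(L[:,2]<.118); B=L[m]
    print(c,m.sum(),B.min(0) if m.sum() else'',B.max(0) if m.sum() else'')
    f=B[(B[:,0]>.008)&(abs(B[:,1])<.013)]; 
    if len(f)>5: print('front face x',f[:,0].mean(),f[:,0].std(),'slope',np.polyfit(f[:,1],f[:,0],1),'lat range',B[B[:,0]>.008][:,1].min(),B[B[:,0]>.008][:,1].max())
    g=B[(abs(B[:,0])<.010)&(abs(B[:,1])>.01)]
    if len(g)>3: print('side lat',g[:,1].mean(),g[:,1].std(),len(g),np.polyfit(g[:,0],g[:,1],1))
    t=L[(abs(L[:,0])<.03)&(abs(L[:,1])<.03)&(L[:,2]>.15)&(L[:,2]<.17)&(L[:,0]>0.0)]; print('top z',len(t),np.median(t[:,2]) if len(t) else '')
    b=L[(L[:,0]>.03)&(L[:,0]<.07)&(abs(L[:,1])<.02)&(abs(L[:,2]-.142)<.008)]; b=b[np.argsort(b[:,0])]
    print('bar in tool frame',len(b),'first x',b[0] if len(b) else'', [ (x,b[(abs(b[:,0]-x)<.004)][:,1].mean()) for x in(.035,.043,.051,.059)])
```

```text
scene 118 [-0.0118 -0.0149  0.078 ] [0.0112 0.0145 0.1174]
front face x 0.009657298512489058 0.0006045281998597666 slope [0.0461 0.0096] lat range -0.014863642770932089 0.012659386489505294
side lat 0.005357652428484935 0.012339908493914819 48 [-1.3323  0.0103]
top z 104 0.15985893834783393
bar in tool frame 46 first x [ 0.0343 -0.0001  0.1435] [(0.035, np.float64(-0.00027534758069742965)), (0.043, np.float64(-0.0004226788602379114)), (0.051, np.float64(-0.0005017748246380388)), (0.059, np.float64(-0.0017247752521671624))]
top 0  
top z 0 
bar in tool frame 0 first x  [(0.035, np.float64(nan)), (0.043, np.float64(nan)), (0.051, np.float64(nan)), (0.059, np.float64(nan))]<stdin>:15: RuntimeWarning: Mean of empty slice.
  ret = ret.dtype.type(ret / rcount)
```

```bash
cat > plan.py <<'E'
from h import *
from scipy.interpolate import splprep, splev
Q=np.array([[.5545,.0258],[.5683,.0139],[.5796,.0046],[.5899,-.0029],[.5998,-.0100],[.6092,-.0179],[.6173,-.0274],[.6231,-.0385],[.6264,-.0507],[.6270,-.0631],[.6257,-.0754],[.6232,-.0874],[.6204,-.0998],[.6174,-.1125],[.6141,-.1262]])
u=np.array([-np.cos(np.radians(40)),np.sin(np.radians(40))])
Q=np.vstack([Q[0]+u*k*.0125 for k in(3,2,1)]+[Q])
tck,_=splprep(Q.T,s=len(Q)*(.0004)**2,k=3,u=np.r_[0,np.cumsum(np.linalg.norm(np.diff(Q,axis=0),axis=1))])
S=np.linspace(0,tck[0][-1],2000); P=np.array(splev(S,tck)).T
BK=.002
def chord(s):   # hole centre and heading for a block astride the curve at s
    a=np.array(splev(s-.011,tck)) ; b=np.array(splev(s+.011,tck)); m=np.array(splev(s,tck))
    h=np.arctan2(*(b-a)[::-1]); return .5*m+.25*(a+b), h
def tcp(s):
    m,h=chord(s); return m+BK*np.array([np.cos(h),np.sin(h)]),h
def table(s0,s1,n):
    e=arm.get_state(); p=e['eef_pos'][:2]; y=e['ee_rot'][2]; print('meas',e['eef_pos'],np.degrees(y),'F',e['force'],'M',e['moment'])
    for s in np.linspace(s0,s1,n+1)[1:]:
        q,h=tcp(s); print('s %.1f'%(s*1e3),'tcp',q,'yaw %.1f'%np.degrees(h),'units dx %.3f dy %.3f wz %.3f'%((q[0]-p[0])/.04,(q[1]-p[1])/.04,np.degrees(h-y)/6)); p=q;y=h
E
python3 - <<'E'
from plan import *
o=arm.get_state(); c=o['eef_pos'][:2]-BK*np.array([np.cos(o['ee_rot'][2]),np.sin(o['ee_rot'][2])])
i=np.argmin(np.linalg.norm(P-c,axis=1)); print('now s',S[i],'tip s ~.0375 total',S[-1])
table(S[i],.205,42)
E
```

```text
now s 0.0005555303846369036 tip s ~.0375 total 0.22210104777783407
meas [0.5277 0.0483 0.121 ] -39.83095466366825 F [ 1.4464  0.4048 -0.3744] M [0.0111 0.1271 0.0159]
s 5.4 tcp [0.5315 0.0452] yaw -39.9 units dx 0.095 dy -0.079 wz -0.005
s 10.3 tcp [0.5353 0.042 ] yaw -40.3 units dx 0.094 dy -0.080 wz -0.072
s 15.2 tcp [0.539  0.0388] yaw -40.6 units dx 0.093 dy -0.080 wz -0.054
s 20.0 tcp [0.5427 0.0356] yaw -40.8 units dx 0.092 dy -0.079 wz -0.036
s 24.9 tcp [0.5463 0.0324] yaw -40.9 units dx 0.091 dy -0.079 wz -0.017
s 29.8 tcp [0.55   0.0293] yaw -40.9 units dx 0.091 dy -0.079 wz 0.002
s 34.6 tcp [0.5536 0.0262] yaw -40.8 units dx 0.091 dy -0.078 wz 0.022
s 39.5 tcp [0.5573 0.023 ] yaw -40.5 units dx 0.091 dy -0.078 wz 0.041
s 44.4 tcp [0.5609 0.0199] yaw -40.2 units dx 0.092 dy -0.077 wz 0.061
s 49.2 tcp [0.5646 0.0169] yaw -39.7 units dx 0.093 dy -0.077 wz 0.080
s 54.1 tcp [0.5684 0.0138] yaw -39.1 units dx 0.094 dy -0.076 wz 0.098
s 59.0 tcp [0.5722 0.0108] yaw -38.4 units dx 0.095 dy -0.075 wz 0.116
s 63.8 tcp [0.576  0.0078] yaw -37.6 units dx 0.097 dy -0.075 wz 0.130
s 68.7
[... 1463 characters left out ...]
2 wz -0.556
s 166.1 tcp [ 0.626  -0.0733] yaw -94.9 units dx -0.010 dy -0.122 wz -0.524
s 170.9 tcp [ 0.6254 -0.0782] yaw -97.8 units dx -0.016 dy -0.122 wz -0.480
s 175.8 tcp [ 0.6246 -0.083 ] yaw -100.3 units dx -0.021 dy -0.121 wz -0.421
s 180.7 tcp [ 0.6235 -0.0878] yaw -102.4 units dx -0.026 dy -0.121 wz -0.346
s 185.5 tcp [ 0.6224 -0.0926] yaw -103.9 units dx -0.029 dy -0.120 wz -0.257
s 190.4 tcp [ 0.6211 -0.0974] yaw -104.9 units dx -0.031 dy -0.119 wz -0.165
s 195.3 tcp [ 0.6198 -0.1022] yaw -105.4 units dx -0.032 dy -0.119 wz -0.074
s 200.1 tcp [ 0.6185 -0.1069] yaw -105.3 units dx -0.032 dy -0.118 wz 0.018
s 205.0 tcp [ 0.6173 -0.1116] yaw -104.6 units dx -0.030 dy -0.118 wz 0.111
```

Emit:
drive_tool --pt "0.095 -0.079 0 0 0 0" --pt "0.094 -0.08 0 0 0 -0.07" --pt "0.093 -0.08 0 0 0 -0.05" --pt "0.092 -0.079 0 0 0 -0.04" --pt "0.046 -0.039 0 0 0 0"

```text
t: 13.0
eef_pos: [0.5447, 0.0337, 0.1209]
ee_rot: [3.141, 0.0, -0.712]
force: [0.4, 0.5, -0.7]
width: 0.0297
```

Emit:
drive_tool --pt "0.046 -0.039 0 0 0 0" --pt "0.046 -0.039 0 0 0 0" --pt "0.046 -0.039 0 0 0 0" --pt "0 0 0 0 0 0"

```text
t: 13.5
eef_pos: [0.5501, 0.0293, 0.121]
ee_rot: [-3.142, 0.0, -0.712]
force: [-0.4, -0.3, 0.2]
width: 0.0295
```

Run:
```python
from plan import *
s=arm.get_state(); print(s['t'],s['eef_pos'],np.degrees(s['ee_rot']),s['force'],s['moment'],tcp(.0298))
f=[arm.grab_frame('scene') for _ in range(5)]
im=np.mean([x[0] for x in f],0).astype(np.uint8)
c=proj('scene',[.555,.025,.13])[0].astype(int)
save('enter',cv2.resize(im[c[1]-25:c[1]+25,c[0]-33:c[0]+33],None,fx=12,fy=12,interpolation=cv2.INTER_CUBIC))
```

```text
13.5 [0.5501 0.0293 0.121 ] [-179.9993    0.0002  -40.796 ] [-0.3523 -0.2807  0.1507] [ 0.0025  0.1084 -0.0328] (array([0.55  , 0.0293]), np.float64(-0.714158695101469))
```

View pics/enter.png

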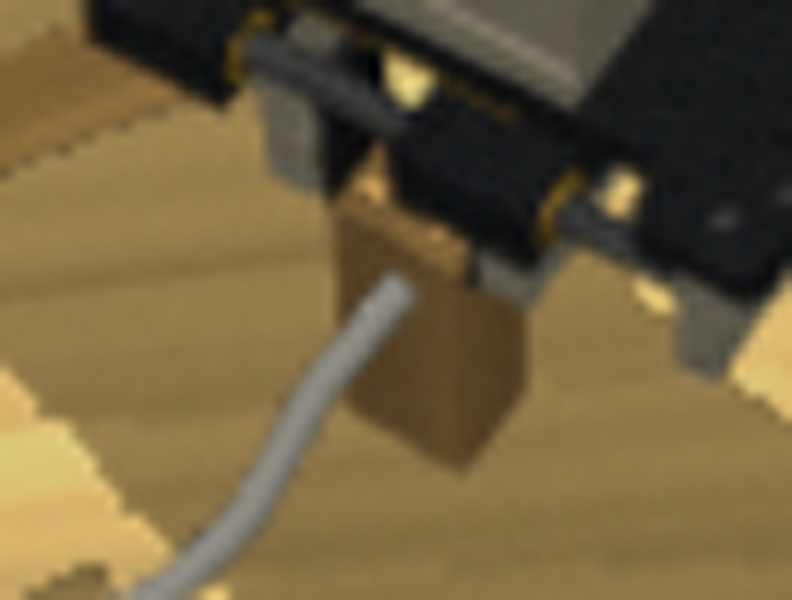

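The bar tip, at (400,290) in the crop, lies over the hole in the block face, with no contact force. I'll ease on.

Emit:
drive_tool --pt "0.046 -0.039 0 0 0 0" --pt "0.046 -0.039 0 0 0 0.02" --pt "0.046 -0.039 0 0 0 0.02"

```text
t: 14.12
eef_pos: [0.5557, 0.0246, 0.121]
ee_rot: [-3.142, -0.0, -0.708]
force: [-0.5, 0.4, -0.8]
width: 0.0297
```

Emit:
drive_tool --pt "0.046 -0.039 0 0 0 0.02" --pt "0.046 -0.039 0 0 0 0.03" --pt "0.046 -0.039 0 0 0 0.03" --pt "0 0 0 0 0 0"

```text
t: 14.62
eef_pos: [0.5611, 0.0199, 0.1209]
ee_rot: [3.142, 0.0, -0.699]
force: [0.8, 0.6, -0.7]
width: 0.0297
```

Run:
```python
from plan import *
table(.0444,.0690,10)
```

```text
meas [0.5611 0.0199 0.1209] -40.07721457630514 F [ 0.8232  0.6388 -0.6665] M [-0.0506  0.1362  0.0336]
s 46.9 tcp [0.5628 0.0184] yaw -39.9 units dx 0.043 dy -0.038 wz 0.023
s 49.3 tcp [0.5647 0.0168] yaw -39.7 units dx 0.047 dy -0.039 wz 0.043
s 51.8 tcp [0.5666 0.0153] yaw -39.4 units dx 0.047 dy -0.039 wz 0.048
s 54.2 tcp [0.5685 0.0137] yaw -39.1 units dx 0.047 dy -0.038 wz 0.052
s 56.7 tcp [0.5704 0.0122] yaw -38.7 units dx 0.048 dy -0.038 wz 0.057
s 59.2 tcp [0.5723 0.0107] yaw -38.4 units dx 0.048 dy -0.038 wz 0.061
s 61.6 tcp [0.5743 0.0092] yaw -38.0 units dx 0.049 dy -0.038 wz 0.065
s 64.1 tcp [0.5762 0.0077] yaw -37.6 units dx 0.049 dy -0.038 wz 0.066
s 66.5 tcp [0.5782 0.0062] yaw -37.2 units dx 0.049 dy -0.037 wz 0.064
s 69.0 tcp [0.5802 0.0047] yaw -36.8 units dx 0.050 dy -0.037 wz 0.059
```

Emit:
drive_tool --pt "0.045 -0.038 0 0 0 0.02" --pt "0.047 -0.039 0 0 0 0.04" --pt "0.047 -0.039 0 0 0 0.05" --pt "0.047 -0.038 0 0 0 0.05"

```text
t: 15.12
eef_pos: [0.5686, 0.0137, 0.121]
ee_rot: [-3.142, 0.0, -0.682]
force: [-0.6, 0.4, 0.5]
width: 0.0293
```

Emit:
drive_tool --pt "0.048 -0.038 0 0 0 0.06" --pt "0.048 -0.038 0 0 0 0.06" --pt "0.049 -0.038 0 0 0 0.06" --pt "0 0 0 0 0 0"

```text
t: 15.62
eef_pos: [0.5744, 0.0092, 0.1209]
ee_rot: [3.142, 0.0, -0.664]
force: [-0.3, 0.3, -0.0]
width: 0.0297
```

Run:
```python
from plan import *
table(.0616,.0960,10)
```

```text
meas [0.5744 0.0092 0.1209] -38.03612424842361 F [-0.2845  0.2865 -0.0064] M [0.0058 0.1611 0.0003]
s 65.0 tcp [0.577  0.0071] yaw -37.4 units dx 0.066 dy -0.051 wz 0.100
s 68.5 tcp [0.5798 0.005 ] yaw -36.9 units dx 0.069 dy -0.052 wz 0.086
s 71.9 tcp [0.5826 0.0029] yaw -36.5 units dx 0.070 dy -0.052 wz 0.071
s 75.4 tcp [0.5854 0.0008] yaw -36.2 units dx 0.071 dy -0.052 wz 0.049
s 78.8 tcp [ 0.5883 -0.0012] yaw -36.1 units dx 0.071 dy -0.052 wz 0.018
s 82.2 tcp [ 0.5911 -0.0033] yaw -36.2 units dx 0.071 dy -0.052 wz -0.021
s 85.7 tcp [ 0.5939 -0.0055] yaw -36.6 units dx 0.071 dy -0.053 wz -0.066
s 89.1 tcp [ 0.5967 -0.0076] yaw -37.3 units dx 0.070 dy -0.054 wz -0.111
s 92.6 tcp [ 0.5995 -0.0098] yaw -38.2 units dx 0.069 dy -0.055 wz -0.158
s 96.0 tcp [ 0.6022 -0.012 ] yaw -39.5 units dx 0.067 dy -0.056 wz -0.206
```

Emit:
drive_tool --pt "0.066 -0.051 0 0 0 0.1" --pt "0.069 -0.052 0 0 0 0.09" --pt "0.07 -0.052 0 0 0 0.07"

```text
t: 16.0
eef_pos: [0.5827, 0.003, 0.1209]
ee_rot: [3.142, -0.0, -0.636]
force: [-0.1, 0.2, -1.2]
width: 0.0296
```

Emit:
drive_tool --pt "0.071 -0.052 0 0 0 0.05" --pt "0.071 -0.052 0 0 0 0.02" --pt "0 0 0 0 0 0"

```text
t: 16.38
eef_pos: [0.5883, -0.0013, 0.1209]
ee_rot: [3.141, 0.0, -0.629]
force: [-0.1, 0.5, -1.0]
width: 0.0294
```

Run:
```python
from plan import *
table(.0788,.0960,5)
for c in('scene',):
    s=arm.get_state();y=s['ee_rot'][2]; o=s['eef_pos']; d=np.median([arm.grab_frame(c)[1] for _ in range(5)],0); V,U=np.mgrid[0:420,0:560]
    W=pix(c,np.stack([U.ravel(),V.ravel()],1),d.ravel()); q=W-o; L=np.c_[q@[np.cos(y),np.sin(y),0],q@[-np.sin(y),np.cos(y),0],W[:,2]][d.ravel()>0]
    B=L[(abs(L[:,0])<.02)&(abs(L[:,1])<.02)&(L[:,2]>.075)&(L[:,2]<.117)]; f=B[(B[:,0]>.007)&(abs(B[:,1])<.013)]
    print('front',f[:,0].mean(),np.polyfit(f[:,1],f[:,0],1),B.min(0),B.max(0))
    b=L[(L[:,0]>.011)&(L[:,0]<.04)&(abs(L[:,1])<.02)&(abs(L[:,2]-.142)<.006)]
    print('bar ahead',[(x,len(b[abs(b[:,0]-x)<.003]),b[abs(b[:,0]-x)<.003][:,1].mean()) for x in(.014,.02,.026,.032)])
    for x in(.014,.02,.026,.032): print('plan',x,((P-o[:2])@[-np.sin(y),np.cos(y)])[np.argmin(abs((P-o[:2])@[np.cos(y),np.sin(y)]-x))])
```

```text
meas [ 0.5883 -0.0013  0.1209] -36.06510460904238 F [-0.0946  0.5285 -1.0277] M [ 0.0084  0.156  -0.0358]
s 82.2 tcp [ 0.5911 -0.0033] yaw -36.2 units dx 0.070 dy -0.052 wz -0.026
s 85.7 tcp [ 0.5939 -0.0055] yaw -36.6 units dx 0.071 dy -0.053 wz -0.066
s 89.1 tcp [ 0.5967 -0.0076] yaw -37.3 units dx 0.070 dy -0.054 wz -0.111
s 92.6 tcp [ 0.5995 -0.0098] yaw -38.2 units dx 0.069 dy -0.055 wz -0.158
s 96.0 tcp [ 0.6022 -0.012 ] yaw -39.5 units dx 0.067 dy -0.056 wz -0.206
front 0.009415275286108915 [0.0141 0.0094] [-0.0147 -0.0158  0.0779] [0.0105 0.0144 0.1168]
bar ahead [(0.014, 8, np.float64(-0.00020987837342882544)), (0.02, 8, np.float64(-0.0002485015439783057)), (0.026, 8, np.float64(-0.000784165523659179)), (0.032, 11, np.float64(-0.002838705858048213))]
plan 0.014 -0.0001388711642780002
plan 0.02 -0.0005077055154335851
plan 0.026 -0.0011969572753484565
plan 0.032 -0.0023401000097288825
```

Plan and observation agree within 0.5 mm with no contact, so I'll continue into the bend.

Emit:
drive_tool --pt "0.07 -0.052 0 0 0 -0.03" --pt "0.071 -0.053 0 0 0 -0.07" --pt "0.07 -0.054 0 0 0 -0.11"

```text
t: 17.0
eef_pos: [0.5969, -0.0076, 0.121]
ee_rot: [-3.142, -0.0, -0.652]
force: [0.1, -0.0, -0.8]
width: 0.0295
```

Emit:
drive_tool --pt "0.069 -0.055 0 0 0 -0.16" --pt "0.067 -0.056 0 0 0 -0.21" --pt "0 0 0 0 0 0"

```text
t: 17.38
eef_pos: [0.6022, -0.0121, 0.1209]
ee_rot: [3.142, 0.0, -0.691]
force: [0.8, 0.4, -0.2]
width: 0.0295
```

```bash
cat > chk.py <<'E'
from plan import *
import sys
a,b,n=float(sys.argv[1]),float(sys.argv[2]),int(sys.argv[3]); table(a,b,n)
c='scene';s=arm.get_state();y=s['ee_rot'][2]; o=s['eef_pos']; d=np.median([arm.grab_frame(c)[1] for _ in range(5)],0); V,U=np.mgrid[0:420,0:560]
W=pix(c,np.stack([U.ravel(),V.ravel()],1),d.ravel()); q=W-o; L=np.c_[q@[np.cos(y),np.sin(y),0],q@[-np.sin(y),np.cos(y),0],W[:,2]][d.ravel()>0]
t=L[(abs(L[:,0])<.03)&(abs(L[:,1])<.014)&(L[:,2]>.154)&(L[:,2]<.166)]; print('top z',len(t),np.median(t[:,2]) if len(t) else '')
b=L[(abs(L[:,0])>.011)&(abs(L[:,0])<.04)&(abs(L[:,1])<.02)&(abs(L[:,2]-.142)<.006)]
for x in(-.03,-.024,-.018,.014,.02,.026,.032):
    k=b[abs(b[:,0]-x)<.003][:,1]; p=(P-o[:2])@[-np.sin(y),np.cos(y)]; i=abs((P-o[:2])@[np.cos(y),np.sin(y)]-x)+10*(np.linalg.norm(P-o[:2],axis=1)>.06)
    print(x,len(k),'seen %.4f plan %.4f'%(k.mean() if len(k) else np.nan,p[np.argmin(i)]))
E
python3 chk.py .096 .130 12
```

```text
meas [ 0.6022 -0.0121  0.1209] -39.57580906761335 F [ 0.7732  0.3679 -0.1957] M [-0.057   0.1709  0.0145]
s 98.8 tcp [ 0.6043 -0.0139] yaw -40.7 units dx 0.053 dy -0.045 wz -0.190
s 101.7 tcp [ 0.6064 -0.0158] yaw -42.2 units dx 0.052 dy -0.048 wz -0.243
s 104.5 tcp [ 0.6084 -0.0178] yaw -43.8 units dx 0.050 dy -0.049 wz -0.279
s 107.3 tcp [ 0.6104 -0.0198] yaw -45.7 units dx 0.048 dy -0.051 wz -0.317
s 110.2 tcp [ 0.6122 -0.0219] yaw -47.9 units dx 0.046 dy -0.052 wz -0.356
s 113.0 tcp [ 0.6139 -0.0241] yaw -50.2 units dx 0.044 dy -0.054 wz -0.392
s 115.8 tcp [ 0.6156 -0.0263] yaw -52.8 units dx 0.041 dy -0.055 wz -0.423
s 118.7 tcp [ 0.6171 -0.0286] yaw -55.5 units dx 0.038 dy -0.057 wz -0.447
s 121.5 tcp [ 0.6185 -0.0309] yaw -58.2 units dx 0.035 dy -0.058 wz -0.463
s 124.3 tcp [ 0.6198 -0.0333] yaw -61.1 units dx 0.032 dy -0.060 wz -0.471
s 127.2 tcp [ 0.621  -0.0357] yaw -63.9 units dx 0.029 dy -0.061 wz -0.472
s 130.0 tcp [ 0.622  -0.0383] yaw -66.7 units dx 0.026 dy -0.063 wz -0.465
top z 30 0.15884766532123434
-0.03 0 seen nan plan -0.0013
-0.024 0 seen nan plan -0.0009
-0.018 0 seen nan plan -0.0005
0.014 10 seen -0.0015 plan -0.0008
0.02 8 seen -0.0026 plan -0.0021
0.026 10 seen -0.0052 plan -0.0042
0.032 10 seen -0.0073 plan -0.0070
```

Emit:
drive_tool --pt "0.053 -0.045 0 0 0 -0.3" --pt "0.052 -0.049 0 0 0 -0.32" --pt "0.05 -0.05 0 0 0 -0.3" --pt "0.048 -0.051 0 0 0 -0.32"

```text
t: 18.12
eef_pos: [0.6103, -0.0199, 0.1209]
ee_rot: [3.141, 0.0, -0.822]
force: [0.3, 0.8, -0.7]
width: 0.0296
```

Emit:
drive_tool --pt "0.046 -0.052 0 0 0 -0.36" --pt "0.044 -0.054 0 0 0 -0.39" --pt "0 0 0 0 0 0"

```text
t: 18.5
eef_pos: [0.6138, -0.0241, 0.1209]
ee_rot: [3.141, 0.0, -0.899]
force: [-0.3, -0.1, -0.1]
width: 0.0299
```

```bash
python3 chk.py .113 .145 12
```

```text
meas [ 0.6138 -0.0241  0.1209] -51.53014843823743 F [-0.3031 -0.1492 -0.0523] M [ 0.014   0.1961 -0.0114]
s 115.7 tcp [ 0.6155 -0.0262] yaw -52.6 units dx 0.042 dy -0.051 wz -0.182
s 118.3 tcp [ 0.6169 -0.0283] yaw -55.1 units dx 0.036 dy -0.053 wz -0.419
s 121.0 tcp [ 0.6183 -0.0305] yaw -57.7 units dx 0.033 dy -0.055 wz -0.434
s 123.7 tcp [ 0.6195 -0.0327] yaw -60.4 units dx 0.031 dy -0.056 wz -0.442
s 126.3 tcp [ 0.6206 -0.035 ] yaw -63.1 units dx 0.028 dy -0.057 wz -0.444
s 129.0 tcp [ 0.6217 -0.0374] yaw -65.7 units dx 0.026 dy -0.059 wz -0.440
s 131.7 tcp [ 0.6226 -0.0398] yaw -68.3 units dx 0.023 dy -0.060 wz -0.430
s 134.3 tcp [ 0.6234 -0.0422] yaw -70.8 units dx 0.021 dy -0.061 wz -0.416
s 137.0 tcp [ 0.6241 -0.0447] yaw -73.2 units dx 0.018 dy -0.062 wz -0.402
s 139.7 tcp [ 0.6248 -0.0472] yaw -75.5 units dx 0.016 dy -0.063 wz -0.388
s 142.3 tcp [ 0.6253 -0.0497] yaw -77.8 units dx 0.013 dy -0.064 wz -0.375
s 145.0 tcp [ 0.6257 -0.0523] yaw -79.9 units dx 0.011 dy -0.065 wz -0.362
top z 0 
-0.03 0 seen nan plan -0.0047
-0.024 0 seen nan plan -0.0031
-0.018 0 seen nan plan -0.0016
0.014 9 seen -0.0013 plan -0.0013
0.02 10 seen -0.0033 plan -0.0032
0.026 9 seen -0.0060 plan -0.0059
0.032 11 seen -0.0095 plan -0.0093
```

Emit:
drive_tool --pt "0.042 -0.052 0 0 0 -0.4" --pt "0.036 -0.053 0 0 0 -0.43" --pt "0.033 -0.055 0 0 0 -0.44"

```text
t: 19.12
eef_pos: [0.6182, -0.0303, 0.121]
ee_rot: [-3.142, -0.0, -1.032]
force: [0.2, -0.4, -0.7]
width: 0.0297
```

Emit:
drive_tool --pt "0.031 -0.056 0 0 0 -0.44" --pt "0.028 -0.057 0 0 0 -0.44" --pt "0.026 -0.059 0 0 0 -0.44" --pt "0 0 0 0 0 0"

```text
t: 19.62
eef_pos: [0.6216, -0.0372, 0.121]
ee_rot: [3.142, -0.0, -1.169]
force: [0.0, 0.4, -0.8]
width: 0.0298
```

```bash
python3 chk.py .129 .161 12
```

```text
meas [ 0.6216 -0.0372  0.121 ] -66.98747203069335 F [ 0.0148  0.4159 -0.7644] M [0.0053 0.1744 0.0175]
s 131.7 tcp [ 0.6226 -0.0398] yaw -68.3 units dx 0.025 dy -0.063 wz -0.215
s 134.3 tcp [ 0.6234 -0.0422] yaw -70.8 units dx 0.021 dy -0.061 wz -0.416
s 137.0 tcp [ 0.6241 -0.0447] yaw -73.2 units dx 0.018 dy -0.062 wz -0.402
s 139.7 tcp [ 0.6248 -0.0472] yaw -75.5 units dx 0.016 dy -0.063 wz -0.388
s 142.3 tcp [ 0.6253 -0.0497] yaw -77.8 units dx 0.013 dy -0.064 wz -0.375
s 145.0 tcp [ 0.6257 -0.0523] yaw -79.9 units dx 0.011 dy -0.065 wz -0.362
s 147.7 tcp [ 0.6261 -0.0549] yaw -82.0 units dx 0.009 dy -0.065 wz -0.350
s 150.3 tcp [ 0.6263 -0.0576] yaw -84.1 units dx 0.006 dy -0.066 wz -0.339
s 153.0 tcp [ 0.6265 -0.0602] yaw -86.1 units dx 0.004 dy -0.066 wz -0.329
s 155.7 tcp [ 0.6265 -0.0629] yaw -88.0 units dx 0.002 dy -0.066 wz -0.319
s 158.3 tcp [ 0.6265 -0.0655] yaw -89.8 units dx -0.000 dy -0.067 wz -0.310
s 161.0 tcp [ 0.6264 -0.0682] yaw -91.6 units dx -0.002 dy -0.067 wz -0.302
top z 0 
-0.03 0 seen nan plan -0.0074
-0.024 0 seen nan plan -0.0046
-0.018 0 seen nan plan -0.0023
0.014 0 seen nan plan -0.0013
0.02 2 seen -0.0029 plan -0.0030
0.026 9 seen -0.0050 plan -0.0053
0.032 9 seen -0.0083 plan -0.0080
```

Emit:
drive_tool --pt "0.025 -0.063 0 0 0 -0.4" --pt "0.021 -0.061 0 0 0 -0.42" --pt "0.018 -0.062 0 0 0 -0.4"

```text
t: 20.25
eef_pos: [0.6242, -0.0448, 0.121]
ee_rot: [3.142, -0.0, -1.3]
force: [-0.6, -0.5, -0.1]
width: 0.03
```

Emit:
drive_tool --pt "0.016 -0.063 0 0 0 -0.4" --pt "0.013 -0.064 0 0 0 -0.38" --pt "0.011 -0.065 0 0 0 -0.37" --pt "0 0 0 0 0 0"

```text
t: 20.75
eef_pos: [0.6257, -0.0525, 0.1209]
ee_rot: [3.142, 0.0, -1.419]
force: [-0.7, 0.5, -0.1]
width: 0.0297
```

```bash
python3 chk.py .145 .185 13
```

```text
meas [ 0.6257 -0.0525  0.1209] -81.28482377369289 F [-0.6847  0.5435 -0.1062] M [ 0.0424  0.1379 -0.0154]
s 148.1 tcp [ 0.6261 -0.0553] yaw -82.4 units dx 0.009 dy -0.070 wz -0.180
s 151.2 tcp [ 0.6264 -0.0584] yaw -84.7 units dx 0.007 dy -0.076 wz -0.388
s 154.2 tcp [ 0.6265 -0.0614] yaw -86.9 units dx 0.004 dy -0.076 wz -0.375
s 157.3 tcp [ 0.6265 -0.0645] yaw -89.1 units dx 0.001 dy -0.077 wz -0.362
s 160.4 tcp [ 0.6265 -0.0676] yaw -91.2 units dx -0.002 dy -0.077 wz -0.351
s 163.5 tcp [ 0.6263 -0.0707] yaw -93.3 units dx -0.005 dy -0.077 wz -0.339
s 166.5 tcp [ 0.626  -0.0738] yaw -95.2 units dx -0.007 dy -0.077 wz -0.325
s 169.6 tcp [ 0.6256 -0.0768] yaw -97.0 units dx -0.010 dy -0.077 wz -0.306
s 172.7 tcp [ 0.6251 -0.0799] yaw -98.8 units dx -0.012 dy -0.077 wz -0.284
s 175.8 tcp [ 0.6246 -0.083 ] yaw -100.3 units dx -0.014 dy -0.077 wz -0.259
s 178.8 tcp [ 0.6239 -0.086 ] yaw -101.7 units dx -0.016 dy -0.076 wz -0.229
s 181.9 tcp [ 0.6232 -0.0891] yaw -102.8 units dx -0.017 dy -0.076 wz -0.195
s 185.0 tcp [ 0.6225 -0.0921] yaw -103.8 units dx -0.019 dy -0.076 wz -0.158
top z 0 
-0.03 0 seen nan plan -0.0069
-0.024 0 seen nan plan -0.0039
-0.018 0 seen nan plan -0.0019
0.014 0 seen nan plan -0.0010
0.02 0 seen nan plan -0.0024
0.026 0 seen nan plan -0.0041
0.032 0 seen nan plan -0.0063
```

Emit:
drive_tool --pt "0.009 -0.07 0 0 0 -0.33" --pt "0.007 -0.076 0 0 0 -0.39" --pt "0.004 -0.076 0 0 0 -0.38"

```text
t: 21.38
eef_pos: [0.6266, -0.0615, 0.1209]
ee_rot: [3.142, -0.0, -1.536]
force: [-1.1, 0.5, -0.4]
width: 0.0299
```

Emit:
drive_tool --pt "0.001 -0.077 0 0 0 -0.36" --pt "-0.002 -0.077 0 0 0 -0.36" --pt "-0.005 -0.077 0 0 0 -0.34" --pt "0 0 0 0 0 0"

```text
t: 21.88
eef_pos: [0.6263, -0.0707, 0.121]
ee_rot: [-3.142, -0.0, -1.645]
force: [0.5, -0.2, -0.7]
width: 0.0298
```

Run:
```python
from plan import *
table(.1635,.1940,9)
```

```text
meas [ 0.6263 -0.0707  0.121 ] -94.24218479400793 F [ 0.5023 -0.2103 -0.6609] M [0.0189 0.1141 0.006 ]
s 166.9 tcp [ 0.6259 -0.0741] yaw -95.4 units dx -0.009 dy -0.086 wz -0.197
s 170.3 tcp [ 0.6255 -0.0775] yaw -97.4 units dx -0.011 dy -0.085 wz -0.334
s 173.7 tcp [ 0.6249 -0.0809] yaw -99.3 units dx -0.014 dy -0.085 wz -0.306
s 177.1 tcp [ 0.6243 -0.0843] yaw -100.9 units dx -0.016 dy -0.084 wz -0.273
s 180.4 tcp [ 0.6236 -0.0876] yaw -102.3 units dx -0.018 dy -0.084 wz -0.235
s 183.8 tcp [ 0.6228 -0.091 ] yaw -103.5 units dx -0.020 dy -0.084 wz -0.192
s 187.2 tcp [ 0.6219 -0.0943] yaw -104.3 units dx -0.021 dy -0.083 wz -0.147
s 190.6 tcp [ 0.6211 -0.0976] yaw -105.0 units dx -0.022 dy -0.083 wz -0.103
s 194.0 tcp [ 0.6202 -0.1009] yaw -105.3 units dx -0.022 dy -0.083 wz -0.058
```

Emit:
drive_tool --pt "-0.01 -0.086 0 0 0 -0.3" --pt "-0.012 -0.085 0 0 0 -0.33" --pt "-0.016 -0.085 0 0 0 -0.3"

```text
t: 22.25
eef_pos: [0.6248, -0.0809, 0.121]
ee_rot: [-3.142, 0.0, -1.744]
force: [0.4, 0.1, -0.6]
width: 0.0298
```

Emit:
drive_tool --pt "-0.018 -0.084 0 0 0 -0.27" --pt "-0.02 -0.084 0 0 0 -0.2" --pt "-0.02 -0.084 0 0 0 -0.08" --pt "0 0 0 0 0 0"

```text
t: 22.75
eef_pos: [0.6224, -0.091, 0.121]
ee_rot: [3.142, -0.0, -1.799]
force: [-0.1, -0.0, -0.6]
width: 0.03
```

Emit:
drive_tool --pt "-0.02 -0.083 0 0 0 0" --pt "-0.02 -0.083 0 0 0 0" --pt "-0.02 -0.083 0 0 0 0" --pt "0 0 0 0 0 0"

```text
t: 23.25
eef_pos: [0.62, -0.101, 0.121]
ee_rot: [-3.142, 0.0, -1.799]
force: [-0.3, 0.0, -0.3]
width: 0.0296
```

Run:
```python
from h import *
s=arm.get_state(); print(s['t'],s['eef_pos'],np.degrees(s['ee_rot']),s['force'],s['moment'])
f=[arm.grab_frame('scene') for _ in range(4)]
im=np.mean([x[0] for x in f],0).astype(np.uint8)
c=proj('scene',[.62,-.105,.14])[0].astype(int)
a=cv2.resize(im[c[1]-40:c[1]+40,c[0]-40:c[0]+40],(560,560),interpolation=cv2.INTER_CUBIC)
save('str',a)
```

```text
23.25 [ 0.62  -0.101  0.121] [-179.9994    0.001  -103.0852] [-0.2588  0.0098 -0.3396] [0.0183 0.0846 0.0197]
```

View pics/str.png

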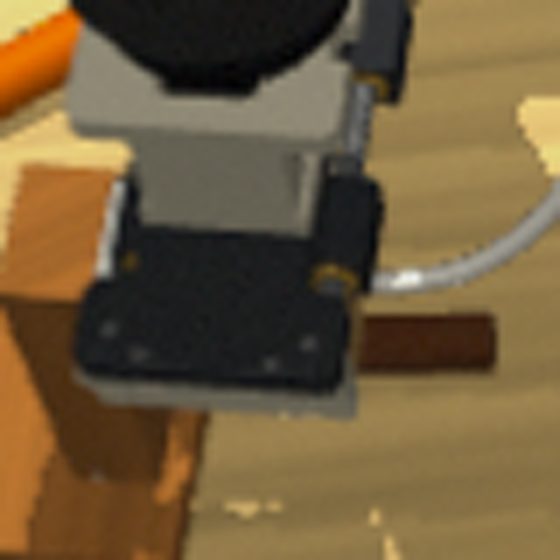

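The block is on the straight part with the body above the post top, at the left of the crop, and no force. I'll close in on the shoulder.

Emit:
drive_tool --pt "-0.018 -0.078 0 0 0 0" --pt "-0.018 -0.078 0 0 0 0" --pt "-0.018 -0.078 0 0 0 0" --pt "-0.018 -0.078 0 0 0 0" --pt "0 0 0 0 0 0"

```text
t: 24.08
eef_pos: [0.6171, -0.1135, 0.1209]
ee_rot: [3.142, -0.0, -1.799]
force: [0.5, -0.4, -0.2]
width: 0.0292
```

Emit:
drive_tool --pt "-0.011 -0.049 0 0 0 0" --pt "-0.011 -0.049 0 0 0 0" --pt "0 0 0 0 0 0"

```text
t: 24.45
eef_pos: [0.6163, -0.1172, 0.121]
ee_rot: [-3.142, 0.0, -1.799]
force: [-0.2, 0.6, -0.4]
width: 0.0297
```

Emit:
drive_tool --pt "-0.006 -0.025 0 0 0 0" --pt "-0.006 -0.025 0 0 0 0" --pt "0 0 0 0 0 0"

```text
t: 24.82
eef_pos: [0.6158, -0.1192, 0.121]
ee_rot: [3.142, 0.0, -1.799]
force: [0.6, 0.6, -0.4]
width: 0.0298
```

Emit:
drive_tool --pt "-0.006 -0.025 0 0 0 0" --pt "-0.006 -0.025 0 0 0 0" --pt "0 0 0 0 0 0"

```text
t: 25.2
eef_pos: [0.6153, -0.1212, 0.1209]
ee_rot: [3.142, -0.0, -1.799]
force: [0.5, -0.7, 0.0]
width: 0.0299
```

Emit:
drive_tool --pt "-0.006 -0.025 0 0 0 0" --pt "-0.003 -0.013 0 0 0 0" --pt "0 0 0 0 0 0"

```text
t: 25.58
eef_pos: [0.6149, -0.1227, 0.121]
ee_rot: [3.142, 0.0, -1.799]
force: [-0.8, 1.2, -0.2]
width: 0.0298
```

Emit:
drive_tool --pt "-0.003 -0.013 0 0 0 0" --pt "-0.003 -0.013 0 0 0 0" --pt "0 0 0 0 0 0"

```text
t: 25.95
eef_pos: [0.6147, -0.1237, 0.121]
ee_rot: [3.142, 0.0, -1.799]
force: [-0.7, 0.6, -0.2]
width: 0.0296
```

Emit:
drive_tool --pt "-0.003 -0.013 0 0 0 0" --pt "-0.003 -0.013 0 0 0 0" --pt "0 0 0 0 0 0"

```text
t: 26.32
eef_pos: [0.6145, -0.1248, 0.121]
ee_rot: [3.142, -0.0, -1.799]
force: [-0.9, 0.4, -0.9]
width: 0.0298
```

Emit:
drive_tool --pt "-0.003 -0.013 0 0 0 0" --pt "0 0 0 0 0 0"

```text
t: 26.58
eef_pos: [0.6143, -0.1253, 0.1209]
ee_rot: [3.142, -0.0, -1.799]
force: [0.5, 0.1, -0.8]
width: 0.0296
```

Emit:
drive_tool --pt "-0.003 -0.013 0 0 0 0" --pt "0 0 0 0 0 0"

```text
t: 26.82
eef_pos: [0.6143, -0.1258, 0.121]
ee_rot: [-3.142, -0.0, -1.799]
force: [-0.7, -0.5, -1.3]
width: 0.0297
```

Emit:
drive_tool --pt "-0.003 -0.013 0 0 0 0" --pt "0 0 0 0 0 0"

```text
t: 27.08
eef_pos: [0.6141, -0.1263, 0.1209]
ee_rot: [3.142, -0.0, -1.799]
force: [0.2, 0.4, -0.9]
width: 0.0294
```

Emit:
drive_tool --pt "-0.003 -0.013 0 0 0 0" --pt "0 0 0 0 0 0"

```text
t: 27.32
eef_pos: [0.6141, -0.1265, 0.121]
ee_rot: [-3.141, 0.0, -1.799]
force: [0.6, 2.9, -0.3]
width: 0.0297
```

Contact shows 2.9 N at y = -0.1265; I predicted about -0.127. I'll add a hair to reach about 5 N.

Emit:
drive_tool --pt "-0.001 -0.005 0 0 0 0" --pt "0 0 0 0 0 0"

```text
t: 27.58
eef_pos: [0.6141, -0.1266, 0.121]
ee_rot: [-3.141, 0.001, -1.799]
force: [-0.3, 4.0, 0.9]
width: 0.0299
```

Emit:
drive_tool --pt "-0.001 -0.004 0 0 0 0" --pt "0 0 0 0 0 0" --pt "0 0 0 0 0 0"

```text
t: 27.95
eef_pos: [0.6141, -0.1266, 0.121]
ee_rot: [-3.141, 0.001, -1.799]
force: [-0.3, 6.4, 1.0]
width: 0.0299
```

Emit:
drive_tool --pt "0 0 0 0 0 0" --pt "0 0 0 0 0 0"

```text
t: 28.2
eef_pos: [0.6141, -0.1266, 0.1211]
ee_rot: [-3.141, 0.001, -1.799]
force: [0.3, 5.0, 1.1]
width: 0.0298
```

Emit:
drive_tool --pt "0 0 0 0 0 0" --pt "0 0 0 0 0 0"

```text
t: 28.45
eef_pos: [0.6141, -0.1266, 0.121]
ee_rot: [-3.141, 0.001, -1.799]
force: [-1.0, 6.1, 2.1]
width: 0.0295
```

About 5.5 N was held for 0.75 s. I'll ease off most of it, then lower the block gently so that it rests on the bar before I release.

Emit:
drive_tool --pt "0.002 0.007 0 0 0 0" --pt "0 0 -0.015 0 0 0" --pt "0 0 -0.015 0 0 0" --pt "0 0 0 0 0 0"

```text
t: 28.95
eef_pos: [0.6147, -0.1267, 0.1202]
ee_rot: [-3.14, 0.0, -1.799]
force: [0.3, 3.9, 2.3]
width: 0.0297
```

Emit:
drive_tool --pt "0 0 -0.01 0 0 0" --pt "0 0 0 0 0 0"

```text
t: 29.2
eef_pos: [0.6148, -0.1267, 0.1199]
ee_rot: [-3.14, 0.0, -1.799]
force: [1.0, 4.7, 3.3]
width: 0.0299
```

Emit:
drive_tool --pt "0.002 0.01 0.005 0 0 0" --pt "0 0 0 0 0 0" --pt "0 0 0 0 0 0"

```text
t: 29.58
eef_pos: [0.6147, -0.1267, 0.1198]
ee_rot: [-3.14, -0.0, -1.799]
force: [2.2, 1.9, 2.2]
width: 0.0297
```

Emit:
drive_tool --pt "0.006 0.005 0.005 0 0 0" --pt "0 0 0 0 0 0" --pt "0 0 0 0 0 0"

```text
t: 29.95
eef_pos: [0.6144, -0.1265, 0.1198]
ee_rot: [-3.142, -0.0, -1.799]
force: [2.0, -0.6, 1.1]
width: 0.0296
```

Emit:
drive_tool --pt "0.003 -0.005 0 0 0 0" --pt "0 0 0 0 0 0"

```text
t: 30.2
eef_pos: [0.6144, -0.1265, 0.1198]
ee_rot: [3.141, -0.0, -1.799]
force: [1.2, 1.6, 2.5]
width: 0.0298
```

Emit:
drive_tool --pt "0 0 0 0 0 0" --pt "0 0 0 0 0 0" --pt "0 0 0 0 0 0" --pt "0 0 0 0 0 0" --pt "0 0 0 0 0 0" --claw 0.65

```text
t: 30.82
eef_pos: [0.6144, -0.1265, 0.1197]
ee_rot: [3.141, -0.0, -1.799]
force: [0.2, 0.4, -0.7]
width: 0.0567
```

Run:
```python
from h import *
s=arm.get_state(); print(s['eef_pos'],s['force'],s['moment'],s['width'])
```

```text
[ 0.6144 -0.1265  0.1197] [ 0.2193  0.434  -0.7046] [ 0.0708  0.1104 -0.0302] 0.05668263586066617
```

Emit:
drive_tool --pt "0 0 0.2 0 0 0" --pt "0 0 0.5 0 0 0" --pt "0 0 0.8 0 0 0" --pt "0 0 1 0 0 0" --pt "0 0 1 0 0 0"

```text
t: 31.45
eef_pos: [0.6143, -0.1266, 0.2617]
ee_rot: [-3.141, -0.0, -1.799]
force: [0.1, 0.2, 0.6]
width: 0.0571
```

Emit:
drive_tool --pt "-0.5 0.6 0.5 0 0 0" --pt "-0.8 1 0 0 0 0" --pt "-0.8 1 0 0 0 0" --pt "-0.8 1 0 0 0 0" --pt "0 1 0 0 0 0"

```text
t: 32.08
eef_pos: [0.4968, 0.0584, 0.2816]
ee_rot: [-3.139, 0.002, -1.798]
force: [1.6, 0.7, 0.4]
width: 0.0568
```

Emit:
drive_tool --pt "0 1 0 0 0 0" --pt "0 1 0 0 0 0" --pt "0 0.5 0 0 0 0" --pt "0 0 0 0 0 0"

```text
t: 32.58
eef_pos: [0.4984, 0.1584, 0.2799]
ee_rot: [3.142, -0.0, -1.797]
force: [0.2, -0.4, 0.5]
width: 0.0571
```

Run:
```python
from h import *
s=arm.get_state(); print(s['t'],s['eef_pos'],s['force'])
V,U=np.mgrid[0:420,0:560]; UV=np.stack([U.ravel(),V.ravel()],1); ims=[]
o=np.array([.6063,-.156]); h=np.radians(-102.8); a=-np.array([np.cos(h),np.sin(h)]); l=np.array([a[1],-a[0]])
for c in('scene','top'):
    f=[arm.grab_frame(c) for _ in range(5)]; im=np.mean([x[0] for x in f],0).astype(np.uint8); d=np.median([x[1] for x in f],0)
    W=pix(c,UV,d.ravel()); L=np.c_[(W[:,:2]-o)@l,(W[:,:2]-o)@a,W[:,2]][d.ravel()>0]
    m=(abs(L[:,0])<.025)&(L[:,1]>.012)&(L[:,1]<.065)&(L[:,2]>.152)&(L[:,2]<.17)
    print(c,'block top n',m.sum(),'own x,y,z',L[m].min(0),L[m].max(0),L[m].mean(0)) if m.any() else 0
    p=proj(c,[.615,-.12,.13])[0].astype(int); ims.append(cv2.resize(im[p[1]-30:p[1]+30,p[0]-20:p[0]+40] if c=='scene' else im[p[1]-30:p[1]+30,p[0]-30:p[0]+30],(400,400),interpolation=cv2.INTER_CUBIC))
    for n in('bar_home','block_hole','block_center'): print(n,[(round(r['score'],2),w(c,r['point'])) for r in arm.landmark_of(n,c)[:2]])
    for n in ('blank','mug','rule','offcut','dowel'): print(n,[(round(r['score'],2),w(c,r['point'])) for r in arm.landmark_of(n,c)[:1]])
save('final',np.hstack(ims))
```

```text
32.575 [0.4984 0.1584 0.2799] [ 0.2192 -0.3551  0.5124]
scene block top n 145 own x,y,z [-0.016   0.0181  0.152 ] [0.0151 0.043  0.161 ] [0.0005 0.0312 0.158 ]
bar_home [(0.86, array([ 0.61  , -0.1331,  0.1445]))]
block_hole [(0.78, array([ 0.6145, -0.1264,  0.1409])), (0.51, array([0.5491, 0.2375, 0.0626]))]
block_center [(0.87, array([0.543 , 0.2375, 0.0338])), (0.54, array([ 0.6093, -0.1263,  0.1194]))]
blank [(0.76, array([0.4669, 0.2112, 0.0012]))]
mug [(0.86, array([0.7623, 0.0998, 0.0005]))]
rule [(0.61, array([ 0.3838,  0.0147, -0.0005]))]
offcut [(0.52, array([ 0.5768, -0.0758,  0.0004]))]
dowel []
top block top n 106 own x,y,z [-0.0146  0.0188  0.152 ] [0.016  0.0444 0.1619] [0.0003 0.0322 0.1585]
bar_home [(0.73, array([ 0.6046, -0.158 , -0.0018])), (0.65, array([ 0.6104, -0.1396,  0.1419]))]
block_hole [(0.56, array([ 0.6137, -0.1229,  0.1358])), (0.27, array([ 0.6109, -0.1295,  0.1215]))]
block_center [(0.74, array([ 0.5838, -0.0809,  0.0026])), (0.46, array([ 0.6111, -0.1281,  0.1205]))]
blank []
mug [(0.82, array([0.7617, 0.0994, 0.0012]))]
rule [(0.73, array([0.3892, 0.0094, 0.0019]))]
offcut [(0.5, array([ 0.582 , -0.0784,  0.0021]))]
dowel [(0.36, array([0.5621, 0.0207, 0.1402]))]
```

View pics/final.png

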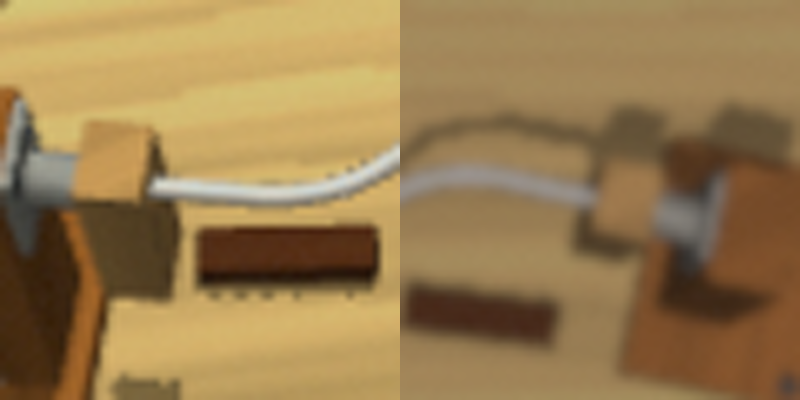

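The block hangs upright against the shoulder, at (78,170) in the left crop and (655,205) in the right. Its top face spans about 20–44 mm along the stand's y at z = 0.158, as it should. Handing in.

```bash
python3 -c "
from station import arm
print(arm.job_done(), arm.get_state()['t'])"
```

```text
the job is handed in; nothing more can be done
the job is handed in; nothing more can be done
```

I threaded the drilled block onto the bar, slid it round the bend to the shoulder and pressed it there. Then I let go, and it now hangs at home. I handed the job in at about 33 s.

- **Sliding:** the force readings along the bar stayed at noise level, about 1 N. They were only read at the end of each short move.
- **Pressing:** contact came within 0.5 mm of where I expected the shoulder. The press read 5.0–6.4 N (about 5.5 N on average) for roughly 0.75 s.
- **Releasing:** while I eased off and lowered the block onto the bar, the readings were mixed, with up to 4.7 N along the bar and 3.3 N upward (about 6 N combined). I backed off to about 3 N combined before opening. The gripper measures only the net force, so I could not check the sum of all the contacts directly.
- **Last checks:** both cameras show the block upright against the shoulder. Its faces lie about 19 and 44 mm along the stand's y, against an ideal 20 and 44, with the top at 158 mm. The arm is clear of everything.
- **Other objects:** the blank read where it was before (scene view), and the arm went near nothing else. The dowel was not found in the scene view, and its top-view detection was clearly false. I had no starting positions for the mug, rule and offcut, so I could not compare those.

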